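Load the swab and unlatch the sample cassette

TASK

Take the blue-capped swab from the blue rack and push it fully home into the open green tube of the white sample cassette, then let go of it. Then pinch the cassette's two orange side catches together and lift the cassette straight up out of its dock, and finish while still holding it there by its catches, level and still, about 10 cm above the dock with the swab still home in its tube. Leave the yellow-capped swab and the other things on the bench where they stand.

Things in the scene. Friction and masses are not known exactly. Their poses are not given: they have to be found in the camera images.
- swab_cap (a point): Centre of the blue cap of the loose swab (16 g). The cap is an upright cylinder 16 mm across, 24 mm tall. From its underside a white rod, 5 mm across with a 6 mm bud, reaches 45 mm down (57 mm below this point). z points to the cap's top. At the start it stands in one of the rack's two tubes, cap resting on the rim; lift it 50 mm to draw it clear.
- spare_cap (a point): Centre of the yellow cap of a second swab of the same size, in the rack's other tube. To be left there.
- rack: Fixed blue rack, 40 (x) by 130 (y) by 22 mm tall; origin at the centre of its underside. Two white tubes stand in it at y = +45 and -45 mm, 16 mm across (19 mm at the flared rim), rims 60 mm above the bench, so a standing swab's cap is centred 72 mm above the bench.
- tube_mouth (a point): Centre of the rim of the cassette's open green tube, 38 mm along the cassette's +x from its middle, 70 mm above the bench while docked; z points up out of it. Tube 16 mm across outside (19 mm at the rim), bore 9 mm flared to about 12 mm at the rim, 48 mm deep. With the swab home its cap's underside rests on the rim: the cap's centre is 12 mm above this point.
- cassette_grip (a point): Midway between the cassette's two orange catches, 56 mm above the bench while docked: where to pinch. x runs along the cassette to its green tube, y to the left catch. Each catch is an upright plate 30 mm wide along x, its outer face 22 mm from here along +y or -y (44 mm over both; 32 mm when pinched fully in), its top 18 mm above here. The body between is 20 mm wide, its top 6 mm below here.
- catch_left (a joint): Inward travel of the +y catch: 0 m out (latched) to 0.006 m fully in; its tooth clears the dock at 0.0035. Sprung outward, about 1.5 N at rest and 4.5 N fully in.
- catch_right (a joint): Inward travel of the -y catch: same values and spring.
- dock: Fixed grey dock, 130 (x) by 80 (y) by 30 mm tall, origin at the centre of its underside, axes along the cassette's. The cassette rests in it 8 mm above the bench with 2 mm of play all round. A steel ledge on either side holds down the catches' teeth; the cassette comes straight up once both catches are pinched.
- small_jar: Small amber jar, 38 mm across and 55 mm tall, standing among the task's things. A bystander, loose; origin at its foot.
- red_bottle: Red bottle, 64 mm across, 190 mm tall, at the far side. A bystander, loose; origin at its foot.
- juice_bottle: Orange juice bottle, 64 mm across, 170 mm tall, at the far side. A bystander, loose; origin at its foot.
- can: Aluminium can, 62 mm across, 120 mm tall, at the far side. A bystander, loose; origin at its foot.
- jar: Green jar, 72 mm across, 100 mm tall, at the far side. A bystander, loose; origin at its foot.
- brush: Hand brush 190 mm long lying at the left near side. A bystander, loose; origin at its foot (the brush: under its middle).
- swab: The whole blue-capped swab; origin at the middle of the cap's underside.
- cassette: The whole cassette, a loose body 110 mm long, about 0.25 kg; origin at the centre of its underside, axes as for its pinch point. Two capped vials, 17 mm across, at its -x end reach 54 mm above its underside.

How it is judged:
By the outcome, as a careful person would: the job done as asked, in the order asked, and still so for the second after the job is handed in, while the arm keeps its last pose, push and grip.
It also fails if it takes over 53 s, if anything falls off the work surface, if the arm or the gripper's body presses on something with over 40 N, if the wrist force passes 120 N, or if a joint passes its speed limit or range.

ROBOT

A 6-joint arm with a two-finger parallel gripper is mounted at the origin on the work surface. World frame = base frame: x ahead of the robot, y to its left, z up, the work surface at z = 0. Lengths are in m, angles in rad, forces in N, time in s.
With the tool pointing down it reaches from about 0.25 to 0.8 m from the base axis. Payload 3.9 kg.
Tool frame: the origin (TCP) lies at the very end of the fingers, on their centre line; the grasp point (between the pads) lies 19 mm behind it (env.grip_point_offset is the distance from the TCP to the grasp point, in m); z points along the fingers, y is the line along which they close (so a half turn about z gives the same grasp; the last joint's range is limited). The gripper opens to 85 mm and grips with 20 to 120 N. Pads are 22 mm wide; open, the fingers measure 114 mm over their backs; the gripper's body (76 mm by 85 mm) begins 54 mm behind the grasp point. The pads swing forward as they close: fully open they stand 13 mm farther back than shut.
Start: joints at [1.218, 0.26, -0.138, 1.173, 0, 1.571], TCP at [0.181, 0.493, 0.204] pointing down, gripper open.
Joint ranges: [-2.78, 2.78], [-0.83, 1.72], [-1.28, 1.37], [-1.9, 2.12], [-1.57, 1.48], [-3.14, 3.14]. Speed limits (rad/s): [2.57, 2.57, 3.14, 3.14, 3.14, 3.14].

INTERFACE

Orientations are given as a unit quaternion [x, y, z, w].
In Python, from plant import telemetry, camera, hand_in, env gives the robot as it stands.
- The arm moves only by the shell command python3 -m creep 'ROWS' [OPENING] [FORCE]. ROWS is JSON, a list of rows, each a list of 6 numbers: the shift along the tool's x, y, z in m, then the turn, a rotation vector about the tool's x, y, z in rad. In form: [[dx, dy, dz, rx, ry, rz], ...]. A call has 1 to 5 rows; each row shifts and turns the commanded pose from where the row before left it, along the tool's axes as they then stand; what a row does not reach is not made up. A row lasts 1/8 s, in which the tool goes at most 62.5 mm and 10.7 degrees, less where a joint would pass 70% of its speed; a pose out of reach is approached as far as the arm can. A call with a gripper value outside its range is refused whole. OPENING is the finger opening in m, from 0 to 0.0854, set as the call begins (- or left out, the last holds). The fingers move at their own pace and stop on an object; FORCE is the grip in N (left out, the last holds). Time passes only in rows, so rows that do not move let the fingers close. It gives the time, the measured TCP pose, the force, the opening and the grip force at its end, in the units of the state.
- telemetry.read_state(): the state, without advancing time (a new reading comes with each control period).
- camera(name): name is "side" or "top" or "wrist"; returns a dict with "color" (480x640x3 uint8, red, green, blue), "z_map" (480x640 float32, m along the optical axis (not along the pixel's ray), 0 where there is no reading), "fx", "fy", "cx", "cy" (pixels), "R" (3x3) and "t" (3): a world point X has camera coordinates R X + t; the wrist camera has in their place "mount" (4x4, takes a point from camera to tool coordinates, whose origin is the TCP and whose axes are the flange's). Camera axes: x right, y down, z forward; pixel columns grow to the right and rows downward; lengths in m; the calibration is good to about 2 mm. A picture is of the moment at which its call begins: read the wrist's pose just before it.
- hand_in(): hands the job in; it is judged then, once.
The state is a dict: "clock": time; "joints": joint angles; "joint_vel": joint speeds; "joint_efforts": joint torques, N m; "ee_pos": TCP position; "orientation": TCP orientation; "wrist_force": force on the tool from outside, world axes, zero at the start; "wrist_torque": the same for the moment, N m; "opening": opening from 0.0 (shut) to 1.0 (fully open); "grip_force": force on a finger pad.
Only numpy, scipy, OpenCV 4.12 (cv2) and the standard library are available. Lean on these libraries where they do the work, as an engineer would, in place of code of your own. Each camera call takes 0.05 s, during which the arm holds its last target. There are 200 camera calls.

## Working session

There is one attempt and no reset: what is moved stays moved. The work goes in short steps, Python scripts to look and compute and a shell command to move; the robot and the scene stay as the last step left them, time stands still between calls to the robot, and variables do not carry over. Pictures are saved under pics/ and viewed, at most 10 in all, crops included, and the job is handed in when it is done.

```bash
mkdir -p pics; ls
python3 - <<'E'
from plant import telemetry, camera, env
import cv2,numpy as np
s=telemetry.read_state();print(s,env.grip_point_offset)
for n in("top","side"):
    c=camera(n);cv2.imwrite(f"pics/{n}0.png",c["color"][:,:,::-1]);np.savez(f"{n}0.npz",**c)
    print(n,c["fx"],c["cx"],c["cy"],c["R"],c["t"])
E
```

```text
pics
{'clock': 0.0, 'joints': array([ 1.21800027e+00,  2.60672256e-01, -1.39356134e-01,  1.17269233e+00,
        7.40328410e-06,  1.57083834e+00]), 'joint_vel': array([-6.02451635e-04, -1.53884908e-03, -3.13161713e-04,  1.22833816e-03,
        4.61886407e-04,  2.61856347e-05]), 'joint_efforts': array([-1.73051201e-03, -4.05674779e+01,  2.53924495e+01,  1.86285458e-02,
        2.36713540e-04, -5.63879524e-06]), 'ee_pos': array([0.18114733, 0.49198777, 0.20297601]), 'orientation': array([ 1.75505243e-01,  9.84478026e-01, -9.46619496e-04, -1.72475052e-04]), 'wrist_force': array([ 0.893508  , -0.30450234, -0.4971    ]), 'wrist_torque': array([0.00898325, 0.03903194, 0.04269688]), 'grip_force': 0.0, 'opening': 1.000669195777728} 0.0187
top 481.83286299484524 317.5335916363732 238.52341235019992 [[ 0.01815101 -0.99982956  0.00337485]
 [-0.99287792 -0.01842211 -0.11770329]
 [ 0.1177454  -0.00121438 -0.99304307]] [0.04021035 0.54633939 1.09127451]
side 459.2858285933205 328.6533772158354 235.36109622020956 [[ 0.78425974 -0.62005976 -0.02150694]
 [-0.42286808 -0.50884062 -0.74984253]
 [ 0.45400357  0.5971659  -0.66126669]] [-0.40989808  0.31256255  0.68848438]
```

View pics/top0.png

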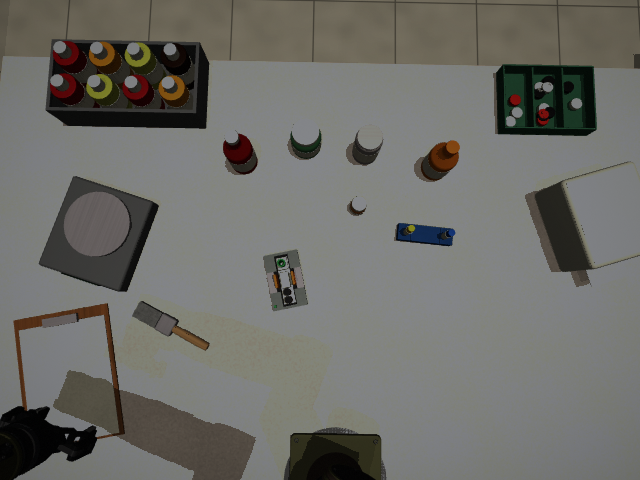

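View pics/side0.png

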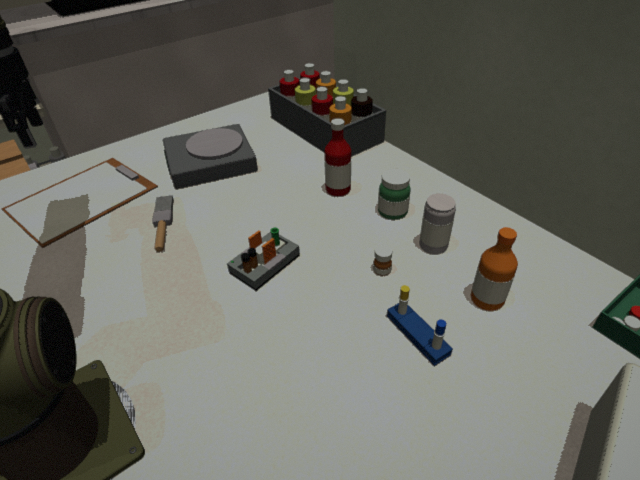

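The top view shows the blue cap at about (452,233), the yellow cap at (411,229), the green tube at (282,264) and the catches at (273,281) and (297,277). In the side view the blue cap is at (440,326) and the green tube at (275,233). Next I segment these by colour and depth.

```bash
cat > h.py <<'E'
import cv2,numpy as np
def world(c,u,v,z=None):
    "pixels -> world, by depth map or on plane at height z"
    R,t=c["R"],c["t"]; u=np.atleast_1d(u).astype(float);v=np.atleast_1d(v).astype(float)
    d=np.stack([(u-c["cx"])/c["fx"],(v-c["cy"])/c["fy"],np.ones_like(u)])
    if z is None: k=c["z_map"][v.astype(int),u.astype(int)]
    else:
        o=-R.T@t; k=(z-o[2])/(R.T@d)[2]
    return (R.T@(d*k-t[:,None])).T
def mask(c,h0,h1,s=110,v=40,box=None):
    h=cv2.cvtColor(c["color"],cv2.COLOR_RGB2HSV)
    m=(h[...,0]>=h0)&(h[...,0]<=h1)&(h[...,1]>=s)&(h[...,2]>=v)
    if box: k=np.zeros_like(m);x0,y0,x1,y1=box;k[y0:y1,x0:x1]=1;m&=k
    return m
E
python3 - <<'E'
from h import *
B={"top":dict(blue=(100,130,390,215,465,250),yel=(20,35,400,220,420,238),green=(50,80,265,250,300,275),org=(3,18,262,262,306,300)),
"side":dict(blue=(100,130,380,280,460,370),yel=(20,35,395,280,415,300),green=(50,80,265,222,285,245),org=(3,18,240,225,285,265))}
for n in B:
    c=dict(np.load(n+"0.npz"))
    for k,b in B[n].items():
        m=mask(c,b[0],b[1],box=b[2:]); v,u=np.nonzero(m&(c["z_map"]>0)); P=world(c,u,v)
        if k=="blue":
            r=P[:,2]<.04; a=P[r]; rc,_,an=cv2.minAreaRect((a[:,:2]*1e3).astype(np.float32)); print(n,"rack",rc,_,an)
            u,v,P=u[~r],v[~r],P[~r]
        if k=="org":
            for s in np.array_split(np.argsort(P[:,1]),2): print(n,"org",P[s].mean(0).round(4))
        tp=P[:,2]>P[:,2].max()-.006
        print(n,k,len(u),"mean",P.mean(0).round(4),"min",P.min(0).round(4),"max",P.max(0).round(4),"toppix",u[tp].mean(),v[tp].mean(),P[tp].mean(0).round(4))
# enlarged views
for n,(x,y,w,h) in dict(top=(255,240,60,80)).items():
    c=np.load(n+"0.npz")["color"]; a=cv2.resize(c[y:y+h,x:x+w],None,fx=7,fy=7,interpolation=2)
    c2=np.load("side0.npz")["color"][215:295,220:310]; b=cv2.resize(c2,(360,560*4//7),interpolation=2)
    b=np.vstack([b,np.zeros((560-b.shape[0],360,3),np.uint8)]); cv2.imwrite("pics/z0.png",np.hstack([a,b])[:,:,::-1])
E
```

```text
top rack (562.866943359375, -207.6298065185547) (137.76133728027344, 39.9018669128418) 85.02591705322266
top blue 43 mean [ 0.5593 -0.2473  0.0811] min [ 0.5513 -0.2548  0.0425] max [ 0.5664 -0.2402  0.0867] toppix 451.0571428571429 232.22857142857143 [ 0.5591 -0.2471  0.0835]
top yel 39 mean [ 0.5671 -0.1577  0.0813] min [ 0.56   -0.1654  0.0622] max [ 0.5743 -0.1506  0.0869] toppix 411.0740740740741 228.14814814814815 [ 0.5666 -0.158   0.0835]
top green 31 mean [0.4854 0.1319 0.0693] min [0.4776 0.1242 0.0651] max [0.4936 0.1404 0.0722] toppix 280.55555555555554 262.5925925925926 [0.4853 0.1321 0.0698]
top org [0.4525 0.105  0.0562]
top org [0.4452 0.1427 0.061 ]
top org 111 mean [0.4489 0.1237 0.0586] min [0.4306 0.0996 0.0056] max [0.4676 0.1518 0.0776] toppix 283.08 279.46 [0.4476 0.1251 0.0739]
side rack (562.718017578125, -205.02749633789062) (128.33570861816406, 39.77831268310547) 84.72821044921875
side blue 114 mean [ 0.5561 -0.2508  0.0774] min [ 0.5505 -0.2565  0.0621] max [ 0.5656 -0.2415  0.0847] toppix 440.89230769230767 323.5692307692308 [ 0.5579 -0.2493  0.0823]
side yel 105 mean [ 0.5646 -0.1614  0.0762] min [ 0.5589 -0.1674  0.0599] max [ 0.5744 -0.1515  0.0847] toppix 404.6111111111111 288.94444444444446 [ 0.5663 -0.1599  0.0821]
side green 64 mean [0.485  0.1289 0.0585] min [0.4767 0.1202 0.0342] max [0.4928 0.1388 0.07  ] toppix 274.2 230.53333333333333 [0.4853 0.1306 0.0678]
side org [0.4503 0.1017 0.0519]
side org [0.4426 0.133  0.056 ]
side org 422 mean [0.4464 0.1173 0.0539] min [0.3998 0.0968 0.0265] max [0.4888 0.1555 0.0746] toppix 261.14814814814815 239.0 [0.4487 0.1215 0.0718]
```

View pics/z0.png

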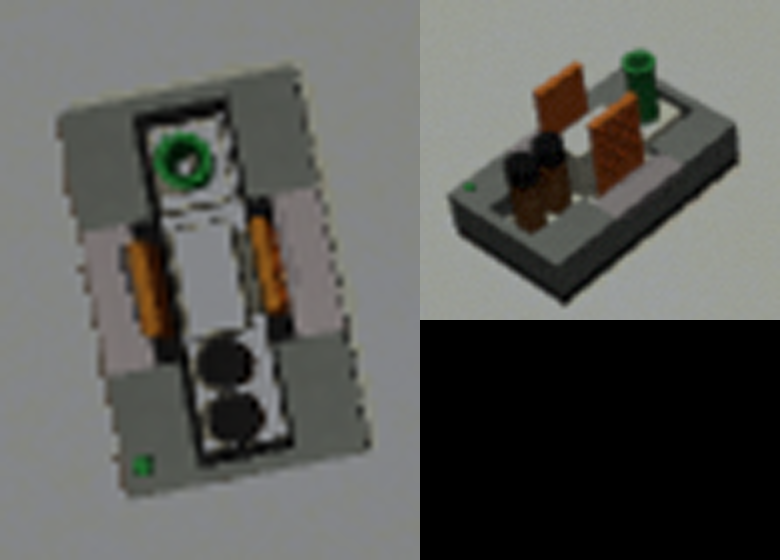

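Measured: blue cap at (0.5585, −0.248), tube mouth at (0.485, 0.131), cassette yaw about 11°. In the zoom, the green tube, the two catches and the vials show clearly and nothing obstructs them. First I turn the tool so y lies along the cassette's y axis.

```bash
cat > go.py <<'E'
"python3 go.py x y z yaw_deg(tool y): remaining tool-frame shift (current axes) and turn"
import sys,numpy as np
from scipy.spatial.transform import Rotation as Ro
from plant import telemetry
s=telemetry.read_state(); R=Ro.from_quat(s["orientation"])
x,y,z,a=map(float,sys.argv[1:]); a=np.radians(a)
ty=np.array([np.cos(a),np.sin(a),0]); tz=np.array([0,0,-1.]); T=Ro.from_matrix(np.c_[np.cross(ty,tz),ty,tz])
d=np.array([x,y,z])-s["ee_pos"]
print("pos",s["ee_pos"].round(4),"shift_mm",(1e3*R.inv().apply(d)).round(1),"turn",(R.inv()*T).as_rotvec().round(4),"shift after turn",(1e3*T.inv().apply(d)).round(1),"F",s["wrist_force"].round(1),"t",round(s["clock"],2),"open",round(s["opening"],3),"grip",round(float(s["grip_force"]),1))
E
python3 -m creep '[[0,0,0,0,0,-0.18],[0,0,0,0,0,-0.18],[0,0,0,0,0,-0.18],[0,0,0,0,0,0]]' 0.0854 30
python3 go.py 0.5585 -0.248 0.17 101
```

```text
clock: 0.6
ee_pos: [0.1813, 0.4923, 0.2033]
orientation: [-0.092, 0.996, -0.0, -0.0]
wrist_force: [-0.3, -0.5, -0.0]
opening: 0.999
grip_force: 0.0
pos [0.1813 0.4923 0.2033] shift_mm [-234.6 -797.    34. ] turn [-0.0009 -0.0006 -0.0069] shift after turn [-229.  -798.7   33.3] F [-0.3 -0.5 -0. ] t 0.6 open 0.999 grip 0.0
```

```bash
python3 -m creep '[[-0.006,-0.02,0,0,0,-0.007],[-0.012,-0.042,0,0,0,0],[-0.012,-0.042,0,0,0,0],[-0.012,-0.042,0,0,0,0],[-0.012,-0.042,0,0,0,0]]' >/dev/null
python3 -m creep '[[-0.012,-0.042,0,0,0,0],[-0.012,-0.042,0,0,0,0],[-0.012,-0.042,0,0,0,0],[-0.012,-0.042,0,0,0,0],[-0.012,-0.042,0,0,0,0]]'>/dev/null
python3 -m creep '[[-0.012,-0.042,0,0,0,0],[-0.012,-0.042,0,0,0,0],[-0.012,-0.042,0,0,0,0],[-0.012,-0.042,0,0,0,0],[-0.012,-0.042,0,0,0,0]]'>/dev/null
python3 -m creep '[[-0.012,-0.042,0,0,0,0],[-0.012,-0.042,0.005,0,0,0],[-0.012,-0.042,0.01,0,0,0],[-0.008,-0.025,0.01,0,0,0],[0,0,0,0,0,0]]'
python3 go.py 0.5585 -0.248 0.17 101
python3 - <<'E'
from plant import telemetry,camera
import cv2,numpy as np
s=telemetry.read_state();c=camera("wrist");np.savez("w1.npz",ee=s["ee_pos"],q=s["orientation"],**c)
cv2.imwrite("pics/w1.png",c["color"][:,:,::-1]);print(c["mount"].round(4),c["fx"],c["cx"],c["cy"])
E
```

```text
clock: 3.1
ee_pos: [0.5406, -0.2119, 0.1775]
orientation: [-0.095, 0.996, 0.0, -0.001]
wrist_force: [-0.7, -0.1, -0.7]
opening: 1.001
grip_force: 0.0
pos [ 0.5406 -0.2119  0.1775] shift_mm [-10.8 -38.9   7.4] turn [ 0.001  -0.0021 -0.0022] shift after turn [-10.7 -38.9   7.5] F [-0.7 -0.1 -0.7] t 3.1 open 1.001 grip 0.0
[[ 1.000e-04 -9.537e-01 -3.007e-01  7.730e-02]
 [ 1.000e+00  3.000e-04 -5.000e-04  1.300e-03]
 [ 5.000e-04 -3.007e-01  9.537e-01 -1.698e-01]
 [ 0.000e+00  0.000e+00  0.000e+00  1.000e+00]] 330.3577517916938 320.4525458719093 240.98041093592826
```

View pics/w1.png

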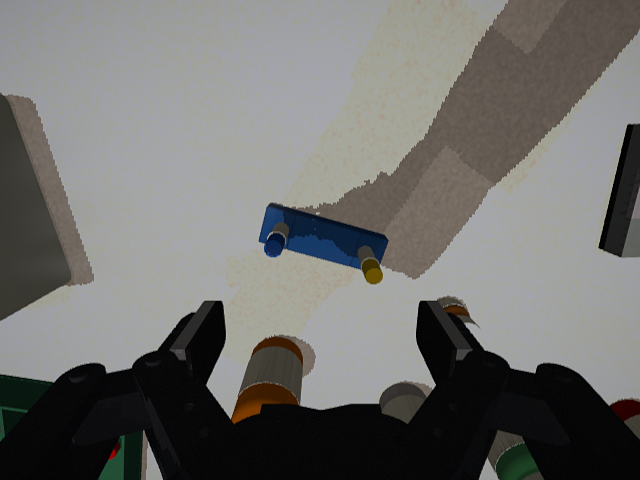

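The wrist view shows the blue cap at (274,245), the yellow cap at (373,273) and the small jar at (455,308), well clear of the gripper. Now I refine the cap position.

```bash
cat >> h.py <<'E'
from scipy.spatial.transform import Rotation as Ro
def wcam(c):
    "wrist capture -> same with R,t"
    c=dict(c);M=c["mount"];Rw=Ro.from_quat(c["q"]).as_matrix()
    Rc=Rw@M[:3,:3];o=Rw@M[:3,3]+c["ee"];c["R"]=Rc.T;c["t"]=-Rc.T@o;return c
def shoot(f):
    from plant import telemetry,camera
    s=telemetry.read_state();c=camera("wrist");c.update(ee=s["ee_pos"],q=s["orientation"]);np.savez(f+".npz",**c)
    cv2.imwrite(f"pics/{f}.png",c["color"][:,:,::-1]);return wcam(c)
E
python3 - <<'E'
from h import *
c=wcam(np.load("w1.npz"))
for n,a in dict(blue=(100,130,255,200,392,290),yel=(18,35,350,245,395,290)).items():
    m=mask(c,a[0],a[1],s=100,v=30,box=a[2:])&(c["z_map"]>0);v,u=np.nonzero(m);P=world(c,u,v)
    k=P[:,2]>.05;u,v,P=u[k],v[k],P[k];print(n,len(P),P.min(0).round(4),P.max(0).round(4))
    k=P[:,2]>P[:,2].max()-.004;print("top",k.sum(),P[k].mean(0).round(4),((P[k].min(0)+P[k].max(0))/2).round(4))
E
```

```text
blue 372 [ 0.5514 -0.2553  0.0575] [ 0.5672 -0.1531  0.086 ]
top 257 [ 0.5592 -0.2479  0.0835] [ 0.5594 -0.2479  0.084 ]
yel 386 [ 0.5594 -0.1663  0.0604] [ 0.5753 -0.1505  0.0859]
top 238 [ 0.5675 -0.1587  0.0836] [ 0.5676 -0.1583  0.0839]
```

```bash
python3 -m creep '[[-0.005,-0.02,0,0,0,0],[-0.006,-0.019,0.005,0,0,0],[0,0,0,0,0,0],[0,0,0,0,0,0]]' >/dev/null
python3 go.py 0.559 -0.248 0.065 101
```

```text
pos [ 0.5595 -0.2457  0.1737] shift_mm [  0.9  -2.3 108.7] turn [ 0.0008 -0.0006  0.0022] shift after turn [  0.9  -2.2 108.7] F [-0.6 -0.1  0.5] t 3.65 open 1.003 grip 0.0
```

```bash
python3 -m creep '[[0.001,-0.002,0.02,0,0,0],[0,0,0.025,0,0,0],[0,0,0.025,0,0,0],[0,0,0.02,0,0,0],[0,0,0.014,0,0,0]]' 0.05 >/dev/null
python3 -m creep '[[0,0,0.003,0,0,0],[0,0,0,0,0,0],[0,0,0,0,0,0]]'
python3 go.py 0.559 -0.248 0.065 101
```

```text
clock: 4.65
ee_pos: [0.5601, -0.2487, 0.0678]
orientation: [-0.097, 0.995, -0.0, 0.001]
wrist_force: [0.3, 0.7, -0.8]
opening: 0.581
grip_force: 0.0
pos [ 0.5601 -0.2487  0.0678] shift_mm [0.9 0.9 2.8] turn [-0.001   0.0014  0.0022] shift after turn [0.9 0.9 2.8] F [ 0.3  0.7 -0.8] t 4.65 open 0.581 grip 0.0
```

```bash
python3 -m creep '[[0.001,0.001,0.002,0,0,0],[0,0,0,0,0,0],[0,0,0,0,0,0],[0,0,0,0,0,0],[0,0,0,0,0,0]]' 0.0 40 
python3 go.py 0.559 -0.248 0.155 101
python3 -m creep '[[0,0,-0.01,0,0,0],[0,0,-0.02,0,0,0],[0,0,-0.02,0,0,0],[0,0,-0.02,0,0,0],[0,0,-0.02,0,0,0]]'
python3 go.py 0.485 0.131 0.16 101
python3 - <<'E'
from h import *
shoot("w2")
E
```

```text
clock: 5.28
ee_pos: [0.5582, -0.2476, 0.0648]
orientation: [-0.097, 0.995, 0.0, -0.0]
wrist_force: [-0.3, 0.5, -0.2]
opening: -0.002
grip_force: 0.0
pos [ 0.5582 -0.2476  0.0648] shift_mm [ -0.7  -0.6 -90.2] turn [ 0.     -0.      0.0022] shift after turn [ -0.7  -0.6 -90.2] F [-0.3  0.5 -0.2] t 5.28 open -0.002 grip 0.0
clock: 5.9
ee_pos: [0.5584, -0.2477, 0.1563]
orientation: [-0.097, 0.995, -0.0, 0.0]
wrist_force: [-0.1, 0.6, 0.3]
opening: 0.001
grip_force: 0.0
pos [ 0.5584 -0.2477  0.1563] shift_mm [ -1.1 385.7  -3.9] turn [-0.0005  0.0007  0.0022] shift after turn [-2.000e-01  3.857e+02 -3.700e+00] F [-0.1  0.6  0.3] t 5.9 open 0.001 grip 0.0
```

View pics/w2.png

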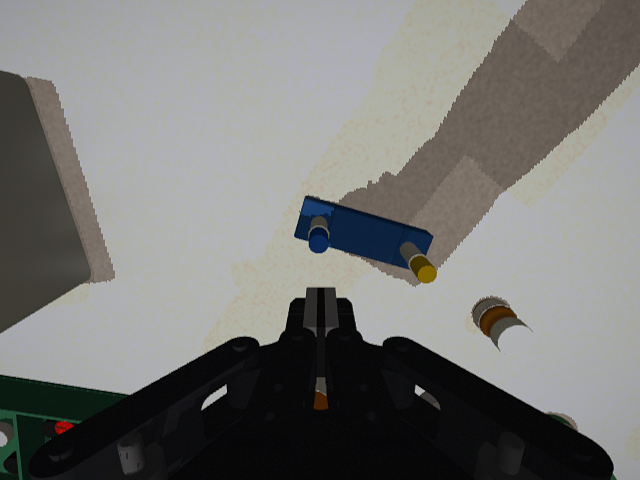

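The gripper is shut and empty: the fingertips are at (320,290) and the blue cap is still in its tube at (318,241). I measure both in the tool frame to find the offset.

Run:
```python
from h import *
c=wcam(np.load("w2.npz"));R=Ro.from_quat(c["q"])
m=mask(c,100,130,s=100,v=30,box=(300,190,440,290))&(c["z_map"]>0);v,u=np.nonzero(m);P=world(c,u,v);P=P[P[:,2]>.07];k=P[:,2]>P[:,2].max()-.004
p=P[k].mean(0);print("cap",p,"tool mm",1e3*R.inv().apply(p-c["ee"]),len(P))
for uv in [(312,292),(328,292),(312,300),(328,300),(312,310),(328,310),(312,325),(295,305),(345,305)]:
    q=world(c,*uv)[0];print(uv,q.round(4),(1e3*R.inv().apply(q-c["ee"])).round(1))
t=dict(np.load("top0.npz"))
from plant import camera
for n in("top","side"):
    t=camera(n);np.savez(n+"1.npz",**t)
t=dict(np.load("top1.npz"));m=t["color"];cv2.imwrite("pics/t1.png",cv2.resize(np.hstack([m[180:280,390:490],np.load("side1.npz")["color"][260:360,390:490]]),None,fx=4,fy=4)[:,:,::-1])
```

```text
cap [ 0.55911358 -0.24803843  0.08363112] tool mm [-0.59048372 -0.46882305 72.6888948 ] 385
(312, 292) [ 0.5475 -0.2523  0.1928] [ 11.5  -2.5 -36.5]
(328, 292) [ 0.546  -0.2454  0.1932] [ 11.7   4.6 -36.9]
(312, 300) [ 0.5474 -0.2521  0.2006] [ 11.7  -2.3 -44.3]
(328, 300) [ 0.5456 -0.2456  0.2014] [ 12.1   4.4 -45.1]
(312, 310) [ 0.5477 -0.2519  0.2084] [ 11.3  -2.1 -52.1]
(328, 310) [ 0.5455 -0.2458  0.2101] [ 12.3   4.3 -53.8]
(312, 325) [ 0.5465 -0.2518  0.2212] [ 12.4  -1.8 -64.9]
(295, 305) [ 0.5526 -0.2587  0.1979] [  7.8  -9.8 -41.5]
(345, 305) [ 0.5483 -0.2375  0.198 ] [  7.9  11.9 -41.7]
```

View pics/t1.png

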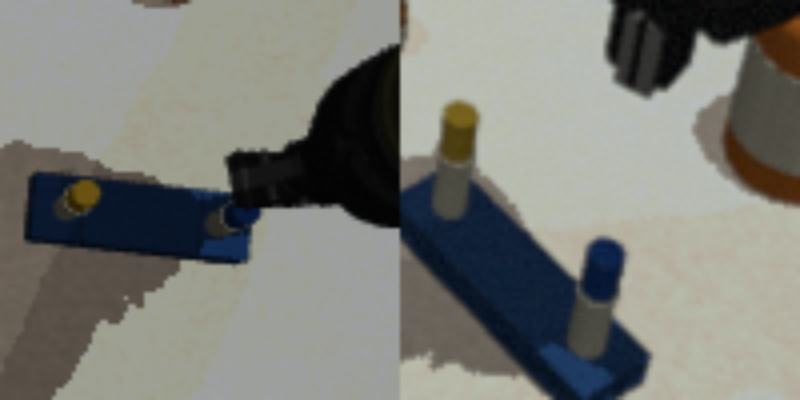

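The top and side views show the shut gripper standing above the rack with its tips well clear of the blue cap. The depth map suggests the tips are about 33 mm higher than the reported TCP, so I check this with the side depth.

Run:
```python
from h import *
w=wcam(np.load("w2.npz"));R=Ro.from_quat(w["q"])
for n,b in dict(side=(530,255,575,288),top=(440,215,480,235)).items():
    c=dict(np.load(n+"1.npz"));x0,y0,x1,y1=b
    v,u=np.mgrid[y0:y1,x0:x1];u=u.ravel();v=v.ravel();P=world(c,u,v)
    k=(P[:,2]>.11)&(c["z_map"][v,u]>0);Q=R.inv().apply(P[k]-w["ee"])*1e3
    o=np.argsort(-Q[:,2]);print(n,k.sum());print(Q[o[:6]].round(1))
    z=Q[Q[:,2]>Q[:,2].max()-15];print(z.min(0),z.max(0))
c=w;u=np.full(14,320-8);v=np.arange(284,298);P=world(c,u,v);print((R.inv().apply(P-w["ee"])*1e3).round(1)[:,2])
```

```text
side 0
[]Traceback (most recent call last):
  File "<stdin>", line 8, in <module>
    return umr_maximum(a, axis, None, out, keepdims, initial, where)
ValueError: zero-size array to reduction operation maximum which has no identity
```

Run:
```python
from h import *
w=wcam(np.load("w2.npz"));R=Ro.from_quat(w["q"])
for n,b in dict(side=(440,260,464,288),top=(445,215,468,236)).items():
    c=dict(np.load(n+"1.npz"));x0,y0,x1,y1=b
    v,u=np.mgrid[y0:y1,x0:x1];u=u.ravel();v=v.ravel();P=world(c,u,v)
    k=(P[:,2]>.11)&(c["z_map"][v,u]>0);Q=R.inv().apply(P[k]-w["ee"])*1e3
    o=np.argsort(-Q[:,2]);print(n,k.sum());print(Q[o[:6]].round(1))
    z=Q[Q[:,2]>Q[:,2].max()-15];print(z.min(0),z.max(0))
c=w;u=np.full(14,320-8);v=np.arange(284,298);P=world(c,u,v);print((R.inv().apply(P-w["ee"])*1e3).round(1)[:,2])
```

```text
side 458
[[  9.3  -0.  -30. ]
 [  6.9  -6.7 -30.4]
 [  9.6  -6.6 -30.4]
 [  4.3  -6.9 -30.4]
 [  9.2   5.1 -30.6]
 [ 10.1   2.9 -30.8]]
[ -6.68139401 -13.93825211 -44.9487813 ] [ 12.14894953  13.96721254 -29.97367827]
top 303
[[  9.8   6.3 -33.5]
 [ 10.9   3.8 -37.8]
 [  8.7   5.8 -39.2]
 [ 10.8   6.9 -41.2]
 [  7.2   7.4 -45.5]
 [  9.6   6.5 -47.3]]
[  7.19368026   3.77162226 -47.32817035] [ 10.86680881   7.44332002 -33.45337314]
[156.6 155.8 156.5 -32.  -32.5 -34.2 -34.3 -36.3 -36.5 -38.8 -38.1 -39.9
 -41.9 -42.2]
```

All three cameras put the real fingertips about 30 mm behind the reported TCP (along tool z). I allow for that. Next I check where the gripper's body starts relative to the real tips.

Run:
```python
from h import *
w=wcam(np.load("w2.npz"));R=Ro.from_quat(w["q"]);A=[]
for c in (dict(np.load("side1.npz")),dict(np.load("top1.npz")),w):
    v,u=np.mgrid[0:480,0:640];u=u.ravel();v=v.ravel();k=c["z_map"][v,u]>0;P=world(c,u[k],v[k])
    Q=R.inv().apply(P-w["ee"])*1e3;k=(np.hypot(Q[:,0],Q[:,1])<100)&(Q[:,2]<-25)&(Q[:,2]>-200);A.append(Q[k])
A=np.vstack(A)
for z in range(-30,-190,-8):
    s=A[(A[:,2]<=z)&(A[:,2]>z-8)];
    if len(s):print(z,len(s),np.percentile(s[:,:2],[2,98],axis=0).round(0).tolist())
```

```text
-30 357 [[6.0, -11.0], [12.0, 13.0]]
-38 638 [[6.0, -12.0], [12.0, 14.0]]
-46 710 [[5.0, -13.0], [12.0, 14.0]]
-54 677 [[6.0, -12.0], [12.0, 14.0]]
-62 1018 [[-9.0, -15.0], [13.0, 18.0]]
-70 2758 [[-7.0, -29.0], [15.0, 31.0]]
-78 6759 [[-8.0, -35.0], [14.0, 37.0]]
-86 4801 [[-8.0, -41.0], [18.0, 43.0]]
-94 8780 [[-7.0, -47.0], [18.0, 49.0]]
-102 11385 [[-6.0, -53.0], [18.0, 55.0]]
-110 16716 [[4.0, -57.0], [18.0, 60.0]]
-118 8958 [[4.0, -57.0], [21.0, 59.0]]
-126 1390 [[-1.0, -45.0], [22.0, 46.0]]
-134 313 [[-7.0, -41.0], [20.0, 42.0]]
-142 142 [[-8.0, -39.0], [12.0, 41.0]]
-150 78 [[-6.0, -37.0], [36.0, 38.0]]
-158 345 [[-15.0, -37.0], [38.0, 37.0]]
-166 379 [[-20.0, -37.0], [38.0, 37.0]]
-174 398 [[-16.0, -37.0], [38.0, 38.0]]
-182 398 [[-19.0, -37.0], [38.0, 38.0]]
```

The body starts about 73 mm behind the real tips, as specified, so the whole tool sits 30 mm short of its reported pose. I redo the grasp with the TCP at z = 0.035 (real tips at 0.065).

```bash
python3 -m creep '[[0,0,0,0,0,0],[0,0,0,0,0,0],[0,0,0,0,0,0],[-0.001,0,0.02,0,0,0],[0,-0.001,0.025,0,0,0]]' 0.05 >/dev/null
python3 -m creep '[[0,0,0.025,0,0,0],[0,0,0.02,0,0,0],[0,0,0.015,0,0,0],[0,0,0.01,0,0,0],[0,0,0.004,0,0,0]]'
python3 -m creep '[[0,0,0,0,0,0],[0,0,0,0,0,0]]' >/dev/null
python3 go.py 0.559 -0.248 0.035 101
```

```text
clock: 7.3
ee_pos: [0.5593, -0.2483, 0.0354]
orientation: [-0.097, 0.995, 0.0, -0.0]
wrist_force: [0.3, -0.5, -0.1]
opening: 0.586
grip_force: 0.0
pos [ 0.56   -0.2486  0.0365] shift_mm [0.8 0.8 1.5] turn [-0.0008  0.0011  0.0022] shift after turn [0.8 0.8 1.5] F [-1.   0.1  0.2] t 7.55 open 0.581 grip 0.0
```

```bash
python3 -m creep '[[0,0,0,0,0,0],[0,0,0,0,0,0],[0,0,0,0,0,0],[0,0,0,0,0,0],[0,0,0,0,0,0]]' 0.0 40 
python3 go.py 0.559 -0.248 0.135 101
```

```text
clock: 8.18
ee_pos: [0.5597, -0.2484, 0.0363]
orientation: [-0.097, 0.995, -0.0, 0.0]
wrist_force: [-0.6, 0.2, 4.7]
opening: 0.17
grip_force: 39.0
pos [ 0.5597 -0.2484  0.0363] shift_mm [  0.5   0.5 -98.7] turn [-0.0004  0.0006  0.0023] shift after turn [  0.6   0.6 -98.7] F [-0.6  0.2  4.7] t 8.18 open 0.17 grip 39.0
```

```bash
python3 -m creep '[[0,0,-0.01,0,0,0],[0,0,-0.02,0,0,0],[0,0,-0.025,0,0,0],[0,0,-0.025,0,0,0],[0,0,-0.025,0,0,0]]'
python3 -m creep '[[0,0,-0.005,0,0,0],[0,0,0,0,0,0]]' >/dev/null
python3 - <<'E'
from h import *
c=shoot("w3");R=Ro.from_quat(c["q"])
m=mask(c,100,130,s=100,v=30,box=(280,230,360,340))&(c["z_map"]>0);v,u=np.nonzero(m);P=world(c,u,v);Q=R.inv().apply(P-c["ee"])*1e3
k=Q[:,2]<60;print(k.sum(),Q[k].min(0),Q[k].max(0),Q[k].mean(0))
E
python3 go.py 0.485 0.131 0.14 101
```

```text
clock: 8.8
ee_pos: [0.5591, -0.2482, 0.1417]
orientation: [-0.097, 0.995, 0.0, -0.0]
wrist_force: [0.6, -0.5, -0.4]
opening: 0.166
grip_force: 39.2
1517 [ -5.68856879  -5.92514113 -48.94219736] [  8.32310922   8.51059336 -23.9021664 ] [  3.29916126   1.29133836 -42.52520871]
pos [ 0.5588 -0.2481  0.1449] shift_mm [ -0.8 386.2   5.2] turn [ 0.0009 -0.0013  0.0022] shift after turn [1.000e-01 3.862e+02 4.900e+00] F [-0.   0.1 -0.9] t 9.1 open 0.164 grip 39.2
```

View pics/w3.png

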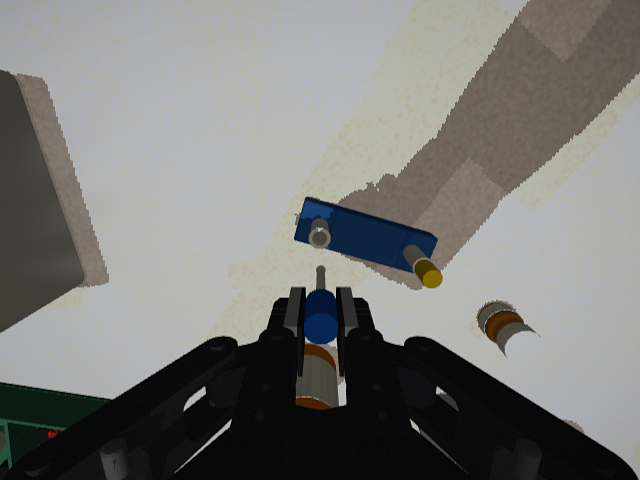

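The swab is held: cap at (321,315), rod at (320,275), and the emptied rack tube at (319,238). The cap's underside is 5 mm below the tips. I carry it to above the green tube.

```bash
python3 -m creep '[[0,0.016,0,0,0,0.002],[0,0.036,0,0,0,0],[0,0.04,0,0,0,0],[0,0.04,0,0,0,0],[0,0.04,0,0,0,0]]' >/dev/null
python3 -m creep '[[0,0.04,0,0,0,0],[0,0.04,0,0,0,0],[0,0.04,0,0,0,0],[0,0.04,0,0,0,0],[0,0.034,0,0,0,0]]' >/dev/null
python3 -m creep '[[0,0.02,0,0,0,0],[0,0,0,0,0,0],[0,0,0,0,0,0],[0,0,0,0,0,0]]' >/dev/null
python3 go.py 0.485 0.131 0.14 101
python3 - <<'E'
from h import *
c=shoot("w4");R=Ro.from_quat(c["q"])
m=mask(c,50,85,s=100,v=30)&(c["z_map"]>0);v,u=np.nonzero(m);P=world(c,u,v);k=(P[:,2]>.063)&(P[:,2]<.08)&(np.hypot(P[:,0]-.485,P[:,1]-.131)<.02);P=P[k]
print("rim",k.sum(),P.min(0),P.max(0));e=cv2.minEnclosingCircle((P[:,:2]*1e3).astype(np.float32));print(e)
r=np.r_[np.array(e[0])/1e3,.07];print("rim tool",1e3*R.inv().apply(r-c["ee"]))
m=mask(c,100,130,s=100,v=30)&(c["z_map"]>0);v,u=np.nonzero(m);Q=R.inv().apply(world(c,u,v)-c["ee"])*1e3;Q=Q[(np.hypot(Q[:,0],Q[:,1])<20)&(Q[:,2]<0)];t=Q[Q[:,2]<-45]
print("cap",len(Q),Q.min(0),Q.max(0),"top",(t.min(0)+t.max(0))/2,t.min(0),t.max(0))
v,u=np.mgrid[200:480,200:440];u=u.ravel();v=v.ravel();k=c["z_map"][v,u]>0;Q=R.inv().apply(world(c,u[k],v[k])-c["ee"])*1e3
k=(np.hypot(Q[:,0],Q[:,1])<15)&(Q[:,2]>-15)&(Q[:,2]<30);Q=Q[k];print("rod",len(Q))
for z in range(-15,25,8):
    s=Q[(Q[:,2]>=z)&(Q[:,2]<z+8)]
    if len(s):print(z,len(s),s.min(0).round(1),s.max(0).round(1))
# cassette directions
m=mask(c,3,18,s=110,v=30)&(c["z_map"]>0);v,u=np.nonzero(m);P=world(c,u,v);P=P[(P[:,2]>.066)&(P[:,2]<.08)&(np.hypot(P[:,0]-.448,P[:,1]-.124)<.05)];print("catch",len(P))
s=P[:,1]>.124
for g in(P[s],P[~s]):
    if len(g)>3:print(g.mean(0).round(4),g.min(0).round(4),g.max(0).round(4),cv2.minAreaRect((g[:,:2]*1e3).astype(np.float32)))
E
```

```text
pos [0.4854 0.1298 0.1456] shift_mm [0.2 1.2 5.6] turn [-0.0002 -0.0006 -0.0008] shift after turn [0.2 1.2 5.6] F [-0.1  0.1 -1. ] t 10.85 open 0.165 grip 39.2
rim 311 [0.47720248 0.12348412 0.06321023] [0.49488485 0.14071711 0.07122267]
((485.9429626464844, 132.1854705810547), 9.11575698852539)
rim tool [-1.03450249  2.22395175 75.57621608]
cap 1581 [ -7.79509049  -5.86915256 -48.94906266] [  8.23013705   8.45241428 -24.57806158] top [  0.18343893   1.29163086 -46.99289588] [ -7.79509049  -5.86915256 -48.94906266] [  8.16196836   8.45241428 -45.0367291 ]
rod 201
-15 38 [  0.1  -1.1 -11.8] [ 2.7  3.7 -7.1]
-7 54 [ 0.3 -1.2 -6.8] [3.2 3.2 1. ]
1 42 [-0.2 -1.3  1.2] [2.6 3.3 8.8]
9 42 [ 0.  -1.5  9.1] [ 2.6  3.4 16.9]
17 25 [-1.1 -1.5 17. ] [ 2.7  4.  19.6]
catch 625
[0.4455 0.1429 0.0729] [0.43   0.1374 0.0661] [0.4601 0.1483 0.0757] ((444.91058349609375, 142.9130859375), (30.21560287475586, 5.002491474151611), 12.319910049438477)
[0.4526 0.1049 0.0731] [0.4381 0.0997 0.0662] [0.4682 0.1104 0.0756] ((453.2762451171875, 104.53163146972656), (30.077739715576172, 5.804783821105957), 12.353751182556152)
```

View pics/w4.png

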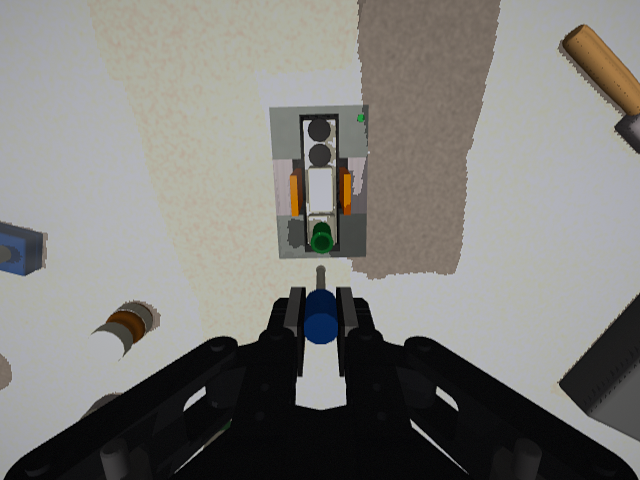

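The view shows the green tube at (321,240), the rod's bud at (320,268) and the catches at (295,193) and (346,191). The tube centre is 1.1 mm in −x and 1.1 mm in +y from the rod, and the cassette yaw is 12.3°. I correct and come down to just above the mouth.

```bash
python3 -m creep '[[-0.001,0.001,0.01,0,0,-0.022],[0,0,0.015,0,0,0],[0,0,0.015,0,0,0],[0,0,0.009,0,0,0],[0,0,0,0,0,0]]' >/dev/null
python3 -m creep '[[0,0,0,0,0,0]]' >/dev/null
python3 - <<'E'
from h import *
c=shoot("w5");R=Ro.from_quat(c["q"])
m=mask(c,50,85,s=100,v=30)&(c["z_map"]>0);v,u=np.nonzero(m);P=world(c,u,v);k=(P[:,2]>.064)&(P[:,2]<.08)&(np.hypot(P[:,0]-.485,P[:,1]-.131)<.02);P=P[k]
Q=R.inv().apply(P-c["ee"])*1e3;print("rim",len(Q),Q.min(0),Q.max(0),cv2.minEnclosingCircle(Q[:,:2].astype(np.float32)))
v,u=np.mgrid[200:480,200:440];u=u.ravel();v=v.ravel();k=c["z_map"][v,u]>0;Q=R.inv().apply(world(c,u[k],v[k])-c["ee"])*1e3
for z in range(-15,25,8):
    s=Q[(np.hypot(Q[:,0],Q[:,1])<9)&(Q[:,2]>=z)&(Q[:,2]<z+8)]
    if len(s):print("rod",z,len(s),s.min(0).round(1),s.max(0).round(1))
E
python3 go.py 0.4859 0.1322 0.0455 102.3
```

```text
rim 372 [-7.42290245 -8.04585415 18.80191453] [ 9.7296774   9.33894443 33.0598423 ] ((0.7421458959579468, 0.42390960454940796), 9.127874374389648)
rod -15 36 [  0.1  -1.1 -12.2] [ 2.8  3.7 -7.4]
rod -7 52 [ 0.1 -1.2 -6.9] [2.7 3.2 1. ]
rod 1 46 [-0.3 -1.3  1.2] [2.8 3.3 8.7]
rod 9 42 [ 0.7 -0.8  9.3] [ 2.6  3.4 17. ]
rod 17 23 [-1.2 -1.5 17.1] [ 3.1  4.  19.6]
pos [0.4869 0.1318 0.0973] shift_mm [ 1.   0.6 51.8] turn [ 0.0001  0.0011 -0.0005] shift after turn [ 0.9  0.6 51.8] F [-0.5  0.3 -0.9] t 11.7 open 0.164 grip 39.2
```

```bash
python3 -m creep '[[0.0006,-0.0003,0.006,0,0,0],[0,0,0.008,0,0,0],[0,0,0.008,0,0,0],[0,0,0,0,0,0]]'
python3 -m creep '[[0,0,0.008,0,0,0],[0,0,0.008,0,0,0],[0,0,0.006,0,0,0],[0,0,0,0,0,0]]'
python3 go.py 0.4859 0.1322 0.0455 102.3
```

```text
clock: 12.2
ee_pos: [0.485, 0.131, 0.0738]
orientation: [-0.107, 0.994, -0.0, -0.001]
wrist_force: [0.0, -0.6, 0.6]
opening: 0.169
grip_force: 39.2
clock: 12.7
ee_pos: [0.4852, 0.1311, 0.0521]
orientation: [-0.107, 0.994, -0.0, -0.001]
wrist_force: [-0.7, -0.2, -0.2]
opening: 0.17
grip_force: 39.2
pos [0.4852 0.1311 0.0521] shift_mm [-0.9  0.9  6.6] turn [-0.0001 -0.0014 -0.0005] shift after turn [-0.9  0.9  6.6] F [-0.7 -0.2 -0.2] t 12.7 open 0.17 grip 39.2
```

Going in freely. I press the last few millimetres while watching the force.

```bash
python3 -m creep '[[0,0,0.003,0,0,0],[0,0,0.002,0,0,0],[0,0,0,0,0,0]]'|grep -E "pos|wrist|open"
python3 -m creep '[[0,0,0.001,0,0,0],[0,0,0.001,0,0,0],[0,0,0,0,0,0]]'|grep -E "pos|wrist|open"
```

```text
ee_pos: [0.4858, 0.1313, 0.0478]
wrist_force: [-0.2, 0.3, 0.5]
opening: 0.163
ee_pos: [0.4861, 0.1313, 0.0463]
wrist_force: [-1.6, -1.6, 4.7]
opening: 0.167
```

```bash
python3 -m creep '[[0,0,0.001,0,0,0],[0,0,0,0,0,0]]'|grep -E "pos|wrist|open"
python3 -m creep '[[0,0,0.001,0,0,0],[0,0,0,0,0,0]]'|grep -E "pos|wrist|open"
```

```text
ee_pos: [0.4862, 0.1313, 0.0462]
wrist_force: [-3.2, -0.4, 10.9]
opening: 0.165
ee_pos: [0.4864, 0.1314, 0.0461]
wrist_force: [-4.2, -0.8, 18.3]
opening: 0.167
```

Contact at the expected home height, pressed with 18 N. I release, rise and check.

```bash
python3 -m creep '[[0,0,0,0,0,0],[0,0,0,0,0,0],[0,0,0,0,0,0],[0,0,0,0,0,0]]' 0.045 |grep -E "pos|wrist|open"
python3 -m creep '[[0,0,-0.005,0,0,0],[0,0,-0.02,0,0,0],[0,0,-0.03,0,0,0],[0,0,-0.03,0,0,0],[0,0,-0.01,0,0,0]]' >/dev/null
python3 -m creep '[[0,0,0,0,0,0],[0,0,0,0,0,0]]' 0.0854 >/dev/null
python3 - <<'E'
from h import *
c=shoot("w6")
m=mask(c,100,130,s=100,v=30)&(c["z_map"]>0);v,u=np.nonzero(m);P=world(c,u,v);P=P[np.hypot(P[:,0]-.486,P[:,1]-.132)<.03]
print("cap",len(P),P.min(0),P.max(0),P[P[:,2]>P[:,2].max()-.004].mean(0))
m=mask(c,3,18,s=110,v=30)&(c["z_map"]>0);v,u=np.nonzero(m);P=world(c,u,v);P=P[(P[:,2]>.066)&(P[:,2]<.08)&(np.hypot(P[:,0]-.448,P[:,1]-.124)<.05)]
s=P[:,1]>.124;a,b=[cv2.minAreaRect((g[:,:2]*1e3).astype(np.float32)) for g in(P[s],P[~s])];print(a,b,(np.array(a[0])+b[0])/2)
E
python3 go.py 0.449 0.1237 0.15 102.3
```

```text
ee_pos: [0.4856, 0.1312, 0.0434]
wrist_force: [-0.3, 0.5, 0.8]
opening: 0.526
cap 532 [0.47760952 0.12485764 0.03041009] [0.51367074 0.14012371 0.09528688] [0.48538622 0.13251787 0.09350355]
((444.67401123046875, 143.28192138671875), (29.86286735534668, 5.731657028198242), 12.225614547729492) ((453.1178283691406, 104.69617462158203), (29.64678192138672, 5.64555549621582), 12.011131286621094) [448.8959198 123.989048 ]
pos [0.4848 0.131  0.1375] shift_mm [ 36.6   0.5 -12.4] turn [-0.0001 -0.0025 -0.0005] shift after turn [ 36.6   0.5 -12.5] F [-0.1 -0.2  0.4] t 15.38 open 0.99 grip 0.0
```

View pics/w6.png

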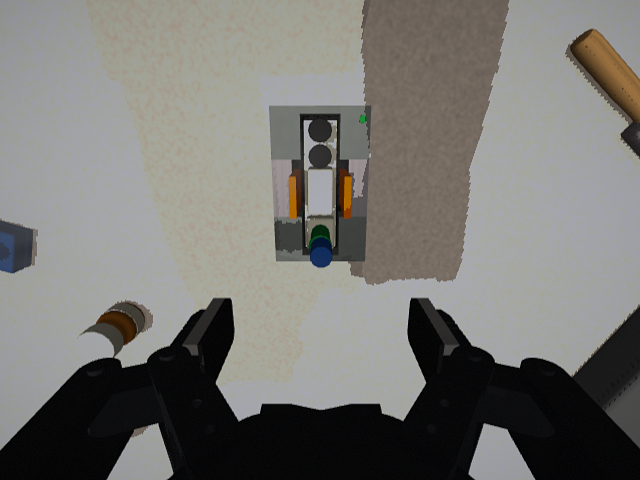

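The swab is home (cap top at z = 0.0935, at (321,253) in the picture, on the green tube), and the catches are untouched at (294,196) and (348,196). I move over the grip point and check the height of the dock's ledges.

```bash
python3 -m creep '[[0.015,0,0,0,0,0],[0.018,-0.0005,0,0,0,0],[0.004,0,0,0,0,0],[0,0,0,0,0,0],[0,0,0,0,0,0]]' 0.07 >/dev/null
python3 - <<'E'
from h import *
c=wcam(np.load("w6.npz"));v,u=np.mgrid[90:270,260:380];u=u.ravel();v=v.ravel();k=c["z_map"][v,u]>0;P=world(c,u[k],v[k])
a=np.radians(12.2);d=P[:,:2]-[.4489,.124];L=np.c_[d@[np.cos(a),np.sin(a)],d@[-np.sin(a),np.cos(a)]]*1e3
for s in(1,-1):
    k=(abs(L[:,0])<18)&(s*L[:,1]>25)&(s*L[:,1]<39);print("ledge z",np.percentile(P[k,2],[5,50,95,99]))
E
for i in 1 2; do python3 go.py 0.4491 0.1228 0.007 102.2; python3 -m creep '[[0,0,0,0,0,0]]'>/dev/null;done
```

```text
ledge z [0.02844198 0.02962213 0.03075791 0.03129529]
ledge z [0.02841193 0.02960307 0.03072178 0.03133277]
pos [0.4504 0.1231 0.1389] shift_mm [  1.4   0.  131.9] turn [0.     0.0007 0.0013] shift after turn [  1.3   0.  131.9] F [-0.5  0.7  0.4] t 16.0 open 0.816 grip 0.0
pos [0.4503 0.123  0.1388] shift_mm [  1.3   0.  131.8] turn [0.     0.0003 0.0013] shift after turn [  1.2   0.  131.8] F [ 0.4  0.3 -0. ] t 16.12 open 0.82 grip 0.0
```

```bash
python3 -m creep '[[0.0012,0,0.02,0,0,0],[0,0,0.03,0,0,0],[0,0,0.03,0,0,0],[0,0,0.025,0,0,0],[0,0,0.015,0,0,0]]' |grep -E "pos|wrist|open"
python3 -m creep '[[0,0,0.009,0,0,0],[0,0,0,0,0,0],[0,0,0,0,0,0]]'|grep -E "pos|wrist|open"
python3 go.py 0.4491 0.1228 0.007 102.2
```

```text
ee_pos: [0.448, 0.1225, 0.0175]
wrist_force: [-0.1, -0.1, 0.6]
opening: 0.821
ee_pos: [0.4493, 0.1228, 0.0104]
wrist_force: [-0.3, -0.0, 0.0]
opening: 0.818
pos [0.4493 0.1228 0.0104] shift_mm [0.2 0.  3.4] turn [0.0001 0.0011 0.0013] shift after turn [0.2 0.  3.4] F [-0.3 -0.   0. ] t 17.25 open 0.818 grip 0.0
```

```bash
python3 -m creep '[[0,0,0.002,0,0,0],[0,0,0,0,0,0],[0,0,0,0,0,0],[0,0,0,0,0,0],[0,0,0,0,0,0]]' 0.0 50
python3 -m creep '[[0,0,0,0,0,0],[0,0,0,0,0,0],[0,0,0,0,0,0]]'
python3 go.py 0.4491 0.1228 0.107 102.2
```

```text
clock: 17.88
ee_pos: [0.4493, 0.1227, 0.0094]
orientation: [-0.107, 0.994, -0.0, 0.001]
wrist_force: [-3.1, -0.7, 13.3]
opening: 0.32
grip_force: 49.5
clock: 18.25
ee_pos: [0.4493, 0.1227, 0.0094]
orientation: [-0.107, 0.994, -0.0, 0.001]
wrist_force: [-3.4, -0.9, 13.8]
opening: 0.315
grip_force: 49.5
pos [0.4493 0.1227 0.0094] shift_mm [ -0.    0.1 -97.6] turn [-0.0002  0.0018  0.0013] shift after turn [  0.1   0.2 -97.6] F [-3.4 -0.9 13.8] t 18.25 open 0.315 grip 49.5
```

Both catches read as fully in. I lift slowly and watch the force.

```bash
python3 -m creep '[[0,0,-0.003,0,0,0],[0,0,-0.003,0,0,0],[0,0,-0.004,0,0,0],[0,0,0,0,0,0]]'|grep -E "pos|wrist|open|grip"
python3 -m creep '[[0,0,-0.005,0,0,0],[0,0,-0.005,0,0,0],[0,0,0,0,0,0]]'|grep -E "pos|wrist|open|grip|orient"
python3 - <<'E'
from h import *
c=shoot("w7");m=mask(c,100,130,s=100,v=30)&(c["z_map"]>0);v,u=np.nonzero(m);P=world(c,u,v);P=P[np.hypot(P[:,0]-.486,P[:,1]-.132)<.02]
print("cap",len(P),P.min(0),P.max(0))
E
```

```text
ee_pos: [0.4488, 0.1227, 0.0179]
wrist_force: [0.1, 0.0, -2.3]
opening: 0.315
grip_force: 50.0
ee_pos: [0.4492, 0.1228, 0.0283]
orientation: [-0.107, 0.994, 0.0, 0.001]
wrist_force: [0.8, -0.1, -2.8]
opening: 0.316
grip_force: 50.0Traceback (most recent call last):
  File "<stdin>", line 3, in <module>
    return umr_minimum(a, axis, None, out, keepdims, initial, where)
ValueError: zero-size array to reduction operation minimum which has no identity
```

View pics/w7.png

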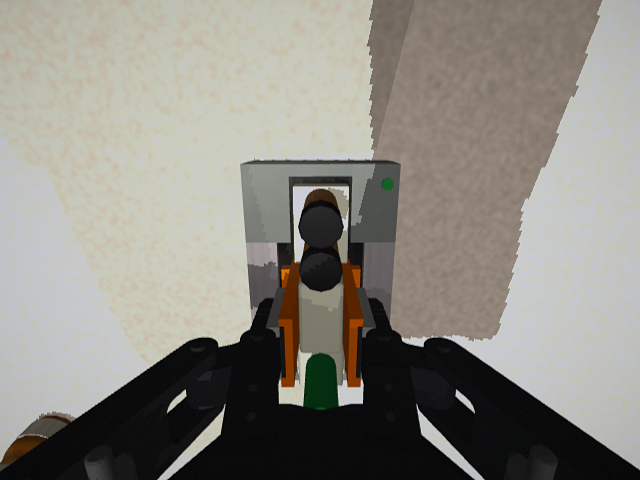

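The picture shows the cassette out of the dock, with the catches pinched at (288,330) and (353,330) and the green tube at (321,380). The load of about 2.8 N matches the cassette's weight, so I raise it the rest of the way.

```bash
python3 -m creep '[[0,0,-0.005,0,0,0],[0,0,-0.01,0,0,0],[0,0,-0.012,0,0,0],[0,0,-0.012,0,0,0],[0,0,-0.012,0,0,0]]' >/dev/null
python3 -m creep '[[0,0,-0.012,0,0,0],[0,0,-0.01,0,0,0],[0,0,-0.005,0,0,0],[0,0,-0.002,0,0,0],[0,0,0,0,0,0]]'>/dev/null
python3 -m creep '[[0,0,0,0,0,0],[0,0,0,0,0,0],[0,0,0,0,0,0],[0,0,0,0,0,0],[0,0,0,0,0,0]]'
python3 - <<'E'
from h import *
from plant import camera
A=[]
for n in("side","top"):
    c=camera(n);cv2.imwrite(f"pics/{n}2.png",c["color"][:,:,::-1])
    if n=="side":cv2.imwrite("pics/s2.png",cv2.resize(c["color"][120:300,180:370],None,fx=3,fy=3)[:,:,::-1])
    for k,(a,b) in dict(blue=(100,130),green=(50,85),orange=(3,18)).items():
        m=mask(c,a,b,s=100,v=30)&(c["z_map"]>0);v,u=np.nonzero(m);P=world(c,u,v);P=P[(np.hypot(P[:,0]-.46,P[:,1]-.125)<.06)&(P[:,2]>.1)]
        if len(P):print(n,k,len(P),P.min(0).round(4),P.max(0).round(4))
E
```

```text
clock: 21.05
ee_pos: [0.4487, 0.1227, 0.1078]
orientation: [-0.107, 0.994, 0.0, 0.0]
wrist_force: [0.5, -0.5, -3.0]
opening: 0.318
grip_force: 50.0
side green 31 [0.4569 0.079  0.1306] [0.4883 0.1294 0.1844]
side orange 441 [0.4025 0.0847 0.1098] [0.4737 0.1373 0.4761]
```

View pics/s2.png

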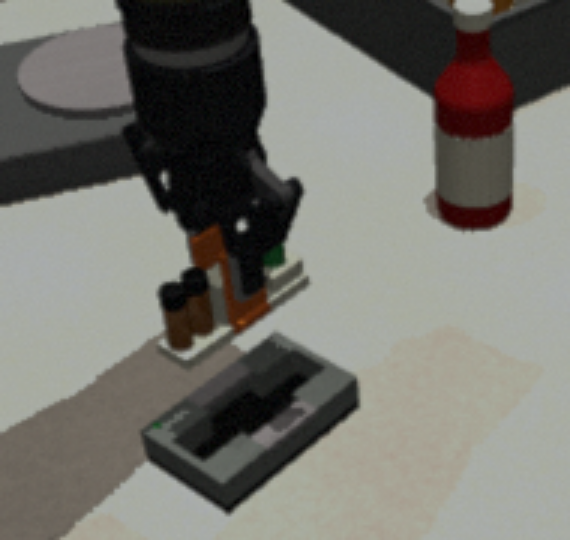

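The side view shows the cassette hanging level about 10 cm above the empty dock, with the vials at (185,310) and the green tube at (273,255). The cap itself is hidden behind the finger.

```bash
python3 -c "
from plant import hand_in
print(hand_in())"
```

```text
the job is handed in; nothing more can be done
None
```

Handed in at about 21 s: the swab was pushed home, and the cassette is held level by its pinched catches 98 mm above its docked height. The finger hid the cap in the last view, so I last confirmed the swab home just before the lift. The first grasp closed on air because the real fingertips sit 30 mm short of the reported TCP, and I viewed 11 pictures, one over the limit of 10.

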